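Transfer a row of sample cells into the test holder in reverse order

ROBOT

A 6-joint arm with a two-finger parallel gripper is mounted at the origin on the work surface. World frame = base frame: x ahead of the robot, y to its left, z up, the work surface at z = 0. Lengths are in m, angles in degrees, forces in N, time in s.
With the tool pointing down it reaches from about 0.275 to 0.825 m from the base axis. Payload 5.2 kg.
Tool frame: the origin (TCP) lies on the centre line of the jaws, within the pads' length; the fingertips stand 19 mm ahead of it and the grasp point (between the pads) is the TCP; z points along the fingers, y is the line along which they close (so a half turn about z gives the same grasp; the last joint's range is limited). The gripper opens to 93 mm and grips with 3 to 60 N. Pads are 15 mm wide; open, the fingers measure 128 mm over their backs; the gripper's body (75 mm by 188 mm) begins 65 mm behind the grasp point.
Start: joints at [52.437, 14.817, 87.949, -0, 77.235, -11.62], TCP at [0.241, 0.495, 0.238] pointing down, gripper open.
Joint ranges: [-179.93, 179.93], [-52.35, 119.4], [10.71, 147.94], [-69.91, 249.91], [12.55, 155.21], [-178.61, 178.61]. Speed limits (degrees/s): [147.25, 147.25, 180, 180, 180, 180].

INTERFACE

Orientations are given as a 3x3 rotation matrix whose columns are the frame's x, y, z axes.
In Python, from cell import ctrl gives the robot as it stands. The module is installed in compiled form; this text tells all that it offers.
- The arm moves only by the tool step_arm, never from a script. Its argument "targets" is a list of rows, each a list of 6 numbers: the shift along the tool's x, y, z in m, then the turn, a rotation vector about the tool's x, y, z in rad. A call has 1 to 12 rows; each row is the pose to reach, as a shift and turn from the pose commanded when the call began, along the tool's axes at that moment; what a row does not reach only later rows make up. A row lasts 1/10 s, in which the tool goes at most 50 mm and 8.59 degrees, less where a joint would pass 70% of its speed; a pose out of reach is approached as far as the arm can. A call with a gripper value outside its range is refused whole. "fingers" is the opening in per cent of the stroke, from 0 (shut) to 100 (fully open), set as the call begins (left out, the last holds). The fingers move at their own pace and stop on an object; "force" is the grip in N (left out, the last holds). Time passes only in rows, so rows that repeat a pose let the fingers close. It gives the time, the measured TCP pose, the force, the opening and the grip force at its end, in the units of the state.
- ctrl.observe(): the state, without advancing time (a new reading comes with each control period).
- ctrl.get_image(name): name is "scene" or "top" or "wrist"; returns (picture, depth): 420x560x3 uint8, red, green, blue; 420x560 float32, m along the optical axis (not along the pixel's ray), 0 where there is no reading.
- ctrl.camera_model(name): a dict with "fx", "fy", "cx", "cy" (pixels), "dist_coeffs" ([k1, k2, p1, p2, k3] as OpenCV has them; the pictures are not rectified), "xyz" and "orientation" of the camera in the world. Camera axes: x right, y down, z forward; pixel columns grow to the right and rows downward; lengths in m; the calibration is good to about 2 mm. A picture is of the moment at which its call begins: read the wrist's pose just before it. camera_model takes no time and is no camera call; for the wrist camera it gives the pose at the moment of the call.
- ctrl.hand_in(): hands the job in; it is judged then, once.
The state is a dict: "time": time; "joint_pos": joint angles; "joint_velocities": joint speeds; "effort": joint torques, N m; "eef_pos": TCP position; "tool_rot": TCP orientation; "force": force on the tool from outside, world axes, zero at the start; "ft_torque": the same for the moment, N m; "opening": finger opening in m; "grip_force": force on a finger pad.
Only numpy, scipy, OpenCV 4.12 (cv2) and the standard library are available. Lean on these libraries where they do the work, as an engineer would, in place of code of your own. Each camera call takes 0.05 s, during which the arm holds its last target. There are 200 camera calls.

TASK

Move the four battery cells from the aluminium carrier into the black test holder, one cell to a pocket, in reverse order: the cell nearest the carrier's black post goes into the pocket farthest from the holder's brass stud, the next one into the pocket next to that, and so on, so that the cell farthest from the post ends beside the stud. Stand every cell upright on its pocket's floor and let go, and leave the tape, the multimeter and the screwdriver where they lie.

Things in the scene. Friction and masses are not known exactly. Their poses are not given: they have to be found in the camera images.
- slim_mid (a point): Slim round battery cell, grey sleeve, small steel button on top: 18 mm diameter, 65 mm tall, about 46 g. Loose, stands upright at the start in its seat on the carrier, its foot 9 mm above the table. This point is its centre, half-way up; its z axis is its long axis, up.
- medium_mid (a point): Medium round battery cell, grey sleeve, steel button on top: 26 mm diameter, 65 mm tall, about 92 g. Loose, stands upright at the start in its seat on the carrier, its foot 9 mm above the table. This point is its centre, half-way up; its z axis is its long axis, up.
- thick_mid (a point): Thick round battery cell, grey sleeve, steel button on top: 32 mm diameter, 70 mm tall, about 145 g. Loose, stands upright at the start in its seat on the carrier, its foot 9 mm above the table. This point is its centre, half-way up; its z axis is its long axis, up.
- flat_mid (a point): Rectangular aluminium-cased battery cell with two small terminals on top: 22 mm along its x, 34 mm along its y, 65 mm tall, about 110 g. Loose, stands upright at the start in its seat on the carrier, its foot 9 mm above the table. This point is its centre, half-way up; its z axis is its long axis, up. At the start its 22 mm side lies across the row (parallel to the carrier's x within 3 degrees).
- seat_slim: Shallow square-walled black plastic seat fixed on the carrier in which the slim cell stands at the start (30 x 30 mm outside, 10 mm tall, 3 mm floor, 3 mm walls, 3 mm play round the cell); it stays on the carrier and shows where that cell came from. Origin at the centre of its underside, which lies on the carrier's plate, 6 mm above the table; axes parallel to the carrier's.
- seat_medium: Shallow square-walled black plastic seat fixed on the carrier in which the medium cell stands at the start (38 x 38 mm outside, 10 mm tall, 3 mm floor, 3 mm walls, 3 mm play round the cell); it stays on the carrier and shows where that cell came from. Origin at the centre of its underside, which lies on the carrier's plate, 6 mm above the table; axes parallel to the carrier's.
- seat_thick: Shallow square-walled black plastic seat fixed on the carrier in which the thick cell stands at the start (44 x 44 mm outside, 10 mm tall, 3 mm floor, 3 mm walls, 3 mm play round the cell); it stays on the carrier and shows where that cell came from. Origin at the centre of its underside, which lies on the carrier's plate, 6 mm above the table; axes parallel to the carrier's.
- seat_flat: Shallow square-walled black plastic seat fixed on the carrier in which the rectangular cell stands at the start (34 x 46 mm outside, 10 mm tall, 3 mm floor, 3 mm walls, 3 mm play round the cell); it stays on the carrier and shows where that cell came from. Origin at the centre of its underside, which lies on the carrier's plate, 6 mm above the table; axes parallel to the carrier's.
- carrier: Aluminium plate fixed on the table, 70 mm wide (its x), y = -118 to 144 mm, 6 mm thick, with an upright black post (22 mm diameter, top 56 mm above the table) at y = +128 mm, at one end of the row. The four seats stand on it in any order at x = 0, y = -81, -27, 27, 81 mm. Origin on the table under the middle of the row; z up.
- holder: Black plastic tray fixed to the table; four equal square pockets in a row at x = 0, y = -81, -27, 27, 81 mm, each 48 x 48 mm inside, 6 mm walls with tops 16 mm above the table, floor 4 mm above the table. A solid end block (y = 111 to 143 mm) carries a round brass stud, 26 mm wide, top 40 mm above the table, at y = +127 mm. Origin on the table under the middle of the row; z up.
- tape: Bystander: small roll of yellow tape lying flat, 64 mm diameter, 19 mm tall, loose; leave alone. Origin at the centre of its underside.
- meter: Bystander: black hand-held multimeter lying on its back, 150 x 78 x 34 mm, loose; leave alone. Origin at the centre of its underside.
- driver: Bystander: screwdriver with blue handle lying on the table, 190 mm long, loose; leave alone. Origin under its middle.
There are look-alikes about, which are no part of the job. What is shaped like the part that bears flat_mid but blue is not meant.

How it is judged:
By the outcome, as a careful person would: the job done as asked, in the order asked, and still so for the second after the job is handed in, with the robot touching nothing.
It also fails if it takes over 99 s, if anything falls off the work surface, if the arm or the gripper's body presses on something with over 40 N, if the wrist force passes 120 N, or if a joint passes its speed limit or range.

## Working session

There is one attempt and no reset: what is moved stays moved. The work goes in short steps, Python scripts to look and compute and a tool call to move; the robot and the scene stay as the last step left them, time stands still between calls to the robot, and variables do not carry over. Pictures are saved under pics/ and viewed, at most 14 in all, crops included, and the job is handed in when it is done.

Besides the shell and the picture viewer there is one more tool, called after ">>>" as name([rows], argument=value, ...), one row to a line, values as JSON. step_arm: Moves the arm, as the interface text tells. Its arguments: {"type":"object","properties":{"targets":{"type":"array"},"fingers":{"type":"number"},"force":{"type":"number"}},"required":["targets"]}

```bash
mkdir -p pics; ls
cat > h.py <<'E'
import numpy as np, cv2
from cell import ctrl
def grab(n):
    m=ctrl.camera_model(n); im,d=ctrl.get_image(n); return m,im,d
def save(n,im): cv2.imwrite('pics/'+n,im[:,:,::-1])
def cloud(m,d):
    K=np.array([[m['fx'],0,m['cx']],[0,m['fy'],m['cy']],[0,0,1]]);h,w=d.shape
    u,v=np.meshgrid(np.arange(w),np.arange(h))
    p=cv2.undistortPoints(np.stack([u,v],-1).reshape(-1,1,2).astype(np.float64),K,np.array(m['dist_coeffs'],float)).reshape(h,w,2)
    c=np.dstack([p*d[...,None],d])
    return c@np.array(m['orientation']).T+np.array(m['xyz'])
E
python3 - <<'E'
from h import *
for n in('scene','top'):
    m,im,d=grab(n); save(n+'0.png',im); np.savez('/tmp/'+n,im=im,P=cloud(m,d),d=d); print(n,m['xyz'],m['orientation'])
print(ctrl.observe())
E
```

```text
pics
scene [ 1.10008782 -0.45368595  1.00062401] [[ 0.62976885  0.60980679 -0.4811724 ]
 [ 0.77668253 -0.5042737   0.37745502]
 [-0.01246795 -0.61142761 -0.79120214]]
top [ 0.45217696 -0.00899676  1.13809141] [[-0.023564   -0.998714    0.04488979]
 [-0.99969204  0.02319    -0.0088341 ]
 [ 0.00778174 -0.04508413 -0.99895288]]
{'time': 0.1, 'joint_pos': array([ 5.24374918e+01,  1.48540250e+01,  8.80046710e+01,  2.41504802e-03,
        7.72337455e+01, -1.16194593e+01]), 'joint_velocities': array([-0.01957204, -0.04776296, -0.10936907,  0.09110342,  0.10011266,
       -0.00924399]), 'effort': array([ 2.62250411e-03, -4.38215840e+01, -2.84643406e+01,  7.23609421e-02,
        3.63411661e-02, -3.96608596e-05]), 'eef_pos': array([0.24029513, 0.49422637, 0.23691171]), 'tool_rot': array([[-8.99225062e-01,  4.37485149e-01, -1.01616170e-03],
       [ 4.37486177e-01,  8.99224262e-01, -1.25386814e-03],
       [ 3.65208569e-04, -1.57206635e-03, -9.99998698e-01]]), 'force': array([-0.52285453,  0.48036153, -0.06302097]), 'ft_torque': array([-0.01507798, -0.02466012,  0.01796459]), 'grip_force': 0.0, 'opening': 0.09325256249785058}
```

View pics/top0.png

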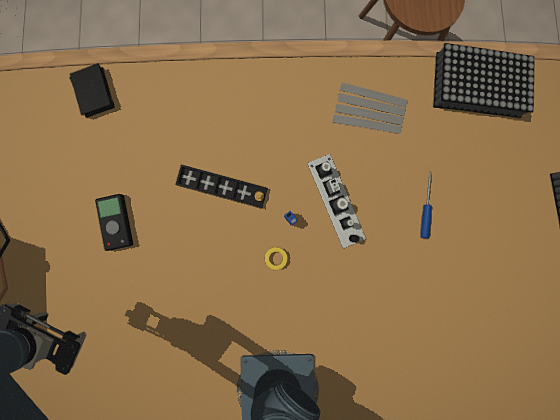

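View pics/scene0.png

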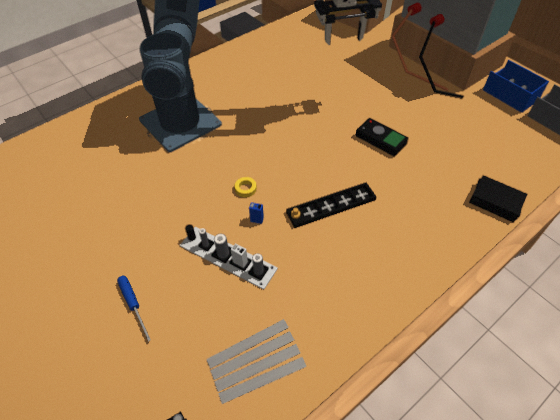

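The top view shows the carrier at (337,200) with its post at (356,240), and the holder at (222,187) with its stud at (259,196). The blue box at (291,217) is the look-alike and gets left alone. From the post outward the cells look like slim, thick, flat, medium. I'll measure them and confirm in an enlarged crop.

Run:
```python
from h import *
z=np.load('/tmp/top.npz');P=z['P'];im=z['im']
save('crop0.png',cv2.resize(im[145:265,170:380],None,fx=3.8,fy=3.8,interpolation=cv2.INTER_CUBIC))
print('table z',np.median(P[280:300,300:400,2]))
def comps(r0,r1,c0,c1,lo,hi):
    sub=P[r0:r1,c0:c1]; mk=((sub[...,2]>lo)&(sub[...,2]<hi)).astype(np.uint8)
    n,l,s,c=cv2.connectedComponentsWithStats(mk)
    for i in range(1,n):
        if s[i,4]>3:
            q=sub[l==i]; b=(q[:,:2].max(0)+q[:,:2].min(0))/2
            print(np.round(c[i]+[c0,r0],1),s[i,4],'mean',q.mean(0).round(4),'box',b.round(4),np.ptp(q[:,:2],axis=0).round(4))
print('cells');comps(145,255,300,375,.066,.1)
print('post');comps(145,255,300,375,.048,.0605)
print('stud');comps(155,215,170,275,.033,.05)
for nm,(r0,r1,c0,c1,lo,hi) in dict(holder=(155,215,170,275,.009,.022),carrier=(145,255,300,375,.004,.2)).items():
    sub=P[r0:r1,c0:c1];mk=(sub[...,2]>lo)&(sub[...,2]<hi)
    q=sub[mk][:,:2].astype(np.float32);r=cv2.minAreaRect(q*1000);print(nm,r)
```

```text
table z -0.00035343393532516476
cells
[325.7 166.4] 75 mean [ 0.6197 -0.1449  0.0724] box [ 0.6197 -0.1446] [0.0249 0.0241]
[334.2 184.9] 106 mean [ 0.5698 -0.166   0.072 ] box [ 0.5698 -0.1669] [0.0373 0.029 ]
[341.9 203.5] 116 mean [ 0.5193 -0.1842  0.0771] box [ 0.5192 -0.1849] [0.0294 0.0315]
[349.9 222.5] 37 mean [ 0.4682 -0.205   0.0723] box [ 0.4683 -0.2058] [0.0135 0.0168]
post
[323.5 171.3] 6 mean [ 0.6094 -0.1408  0.0531] box [ 0.6103 -0.1411] [0.0062 0.0137]
[330.2 188.5] 8 mean [ 0.562  -0.1576  0.0544] box [ 0.5618 -0.158 ] [0.0195 0.0072]
[337.5 208.2] 4 mean [ 0.5079 -0.1754  0.056 ] box [ 0.5085 -0.1752] [0.0059 0.0071]
[346.6 223. ] 7 mean [ 0.4675 -0.1993  0.0536] box [ 0.4675 -0.2003] [0.0163 0.007 ]
[355.4 238.5] 54 mean [ 0.425  -0.2217  0.055 ] box [ 0.425  -0.2216] [0.0192 0.0211]
stud
[258.2 195.8] 20 mean [0.548  0.0384 0.0392] box [0.5474 0.039 ] [0.0113 0.011 ]
holder ((580.25341796875, 144.1161651611328), (253.82659912109375, 61.084136962890625), 73.12767791748047)
carrier ((535.5726318359375, -182.04901123046875), (207.68858337402344, 309.1811218261719), 89.97129821777344)
```

View pics/crop0.png

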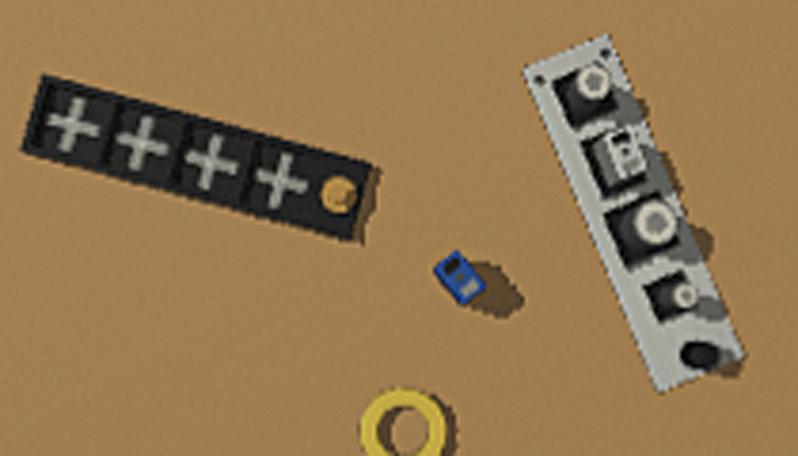

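The crop confirms the row order from the post: slim, thick, flat, medium. The measured poses match the given geometry:
- **Pitch:** 54 mm.
- **Post and stud:** predicted positions agree with the measured ones to within 1 mm.

Next I'll write a helper that computes the shifts for each move.

```bash
cat > go.py <<'E'
import sys,numpy as np
from scipy.spatial.transform import Rotation as R
from cell import ctrl
# usage: go.py x y z yaw [x y z yaw ...] : rows relative to the present pose
s=ctrl.observe();p=s['eef_pos'];M=s['tool_rot']
print('t',round(s['time'],2),'p',p.round(4),'yaw',np.degrees(np.arctan2(M[1,1],M[0,1])).round(2),'open',round(s['opening'],4),'grip',round(s['grip_force'],1),'F',s['force'].round(1))
a=np.array(sys.argv[1:],float).reshape(-1,4)
for x,y,z,w in a:
    c,t=np.cos(np.radians(w)),np.sin(np.radians(w))
    T=np.array([[-t,c,0],[c,t,0],[0,0,-1.]])
    print(np.r_[M.T@(np.array([x,y,z])-p),R.from_matrix(M.T@T).as_rotvec()].round(4).tolist())
E
python3 go.py .468 -.205 .2 -68.3
```

```text
t 0.1 p [0.2403 0.4942 0.2369] yaw 64.06 open 0.0933 grip 0.0 F [-0.5  0.5 -0.1]
[-0.5107, -0.5291, 0.0376, -0.0012, 0.0016, 2.3101]
```

>>> step_arm([
  [-0.511,-0.529,0.037,0,0,2.31],
  [-0.511,-0.529,0.037,0,0,2.31],
  [-0.511,-0.529,0.037,0,0,2.31],
  [-0.511,-0.529,0.037,0,0,2.31],
  [-0.511,-0.529,0.037,0,0,2.31],
  [-0.511,-0.529,0.037,0,0,2.31],
  [-0.511,-0.529,0.037,0,0,2.31],
  [-0.511,-0.529,0.037,0,0,2.31],
  [-0.511,-0.529,0.037,0,0,2.31],
  [-0.511,-0.529,0.037,0,0,2.31],
  [-0.511,-0.529,0.037,0,0,2.31],
  [-0.511,-0.529,0.037,0,0,2.31],
])

```text
time: 1.3
eef_pos: [0.4264, -0.0772, 0.2073]
tool_rot: [[0.636, 0.772, 0.0], [0.772, -0.636, 0.0], [0.0, -0.0, -1.0]]
force: [0.5, 0.3, 0.2]
opening: 0.0927
grip_force: 0.0
```

```bash
python3 go.py .468 -.205 .2 -68.3
```

```text
t 1.3 p [ 0.4264 -0.0772  0.2073] yaw -39.47 open 0.0927 grip 0.0 F [0.5 0.3 0.2]
[-0.0722, 0.1134, 0.0073, -0.0001, -0.0002, 0.5032]
```

>>> step_arm([
  [-0.06,0.09,0.007,0,0,0.4],
  [-0.06,0.09,0.007,0,0,0.4],
  [-0.06,0.09,0.007,0,0,0.4],
  [-0.06,0.09,0.007,0,0,0.4],
  [-0.06,0.09,0.007,0,0,0.4],
  [-0.06,0.09,0.007,0,0,0.4],
])

```text
time: 1.9
eef_pos: [0.458, -0.1771, 0.2005]
tool_rot: [[0.881, 0.472, -0.0], [0.472, -0.881, 0.001], [-0.0, -0.001, -1.0]]
force: [-0.2, -0.1, 0.3]
opening: 0.0926
grip_force: 0.0
```

```bash
python3 - <<'E'
from h import *
m,im,d=grab('wrist');save('w1.png',im);np.savez('/tmp/w1',im=im,P=cloud(m,d))
E
python3 go.py .468 -.205 .2 -68.3  .468 -.205 .055 -68.3
```

```text
t 1.95 p [ 0.4582 -0.1771  0.2006] yaw -61.81 open 0.0929 grip 0.0 F [ 0.1  0.6 -0.4]
[-0.0045, 0.0293, 0.0006, -0.0003, -0.0, 0.1132]
[-0.0045, 0.0293, 0.1456, -0.0003, -0.0, 0.1132]
```

View pics/w1.png

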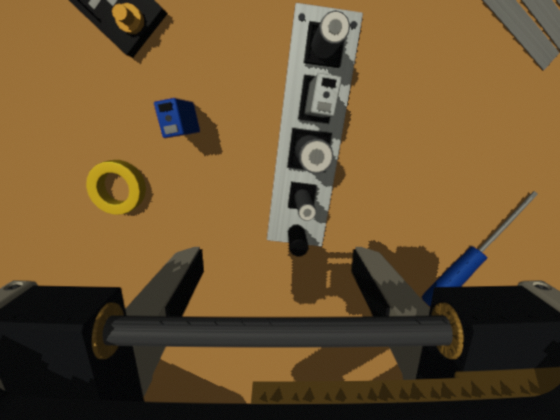

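The wrist view shows all four cells: medium (335,27), flat (322,95), thick (316,155), slim (307,212), with the post at (298,240). I'll cross-check the positions from this closer cloud.

Run:
```python
from h import *
z=np.load('/tmp/w1.npz');P=z['P'];h=P[:250,270:365]
for nm,lo,hi in(('cells',.069,.085),('post',.05,.058)):
    n,l,s,c=cv2.connectedComponentsWithStats(((h[...,2]>lo)&(h[...,2]<hi)).astype(np.uint8))
    for i in range(1,n):
        if s[i,4]>80:
            q=h[l==i];r=cv2.minAreaRect(q[:,:2].astype(np.float32)*1000);print(nm,s[i,4],np.round(r[0],1),np.round(r[1],1),round(r[2],1),q[:,2].mean().round(4))
```

```text
cells 804 [ 621.2 -145.5] [25.8 24.6] 27.9 0.0725
cells 1010 [ 571.1 -166.3] [34.2 22.2] 19.2 0.0722
cells 941 [ 520.9 -184.7] [30.7 30.9] 86.2 0.0773
cells 244 [ 470.1 -205.5] [17.1 16.9] 40.0 0.0724
post 212 [ 430.4 -219.7] [12.9 20.6] 27.9 0.0549
```

>>> step_arm([
  [-0.0035,0.03,0,0,0,0.113],
  [-0.0035,0.03,0,0,0,0.113],
  [-0.0035,0.03,0.04,0,0,0.113],
  [-0.0035,0.03,0.08,0,0,0.113],
  [-0.0035,0.03,0.115,0,0,0.113],
  [-0.0035,0.03,0.14,0,0,0.113],
  [-0.0035,0.03,0.1455,0,0,0.113],
  [-0.0035,0.03,0.1455,0,0,0.113],
], fingers=60)

```text
time: 2.75
eef_pos: [0.4691, -0.2054, 0.0548]
tool_rot: [[0.929, 0.369, -0.001], [0.369, -0.929, 0.001], [-0.001, -0.002, -1.0]]
force: [0.3, -0.2, 0.1]
opening: 0.0558
grip_force: 0.0
```

>>> step_arm([
  [0,0,0,0,0,0],
  [0,0,0,0,0,0],
  [0,0,0,0,0,0],
  [0,0,0,0,0,0],
  [0,0,0,0,0,0],
  [0,0,0,0,0,0],
], fingers=0, force=15)

```text
time: 3.35
eef_pos: [0.4696, -0.2067, 0.0553]
tool_rot: [[0.93, 0.367, 0.0], [0.367, -0.93, -0.0], [0.0, 0.0, -1.0]]
force: [-0.7, 0.0, 2.5]
opening: 0.0177
grip_force: 15.0
```

```bash
python3 go.py .469 -.2055 .18 -68.3 .6084 .2369 .18 -16.9
```

```text
t 3.35 p [ 0.4696 -0.2067  0.0553] yaw -68.47 open 0.0177 grip 15.0 F [-0.7  0.   2.5]
[-0.0001, -0.0013, -0.1247, 0.0004, -0.0002, -0.003]
[0.292, -0.3616, -0.1247, 0.0005, -0.0001, -0.9001]
```

>>> step_arm([
  [0,0,-0.03,0,0,0],
  [0,0,-0.075,0,0,0],
  [0,0,-0.12,0,0,0],
  [0.292,-0.362,-0.125,0,0,-0.9],
  [0.292,-0.362,-0.125,0,0,-0.9],
  [0.292,-0.362,-0.125,0,0,-0.9],
  [0.292,-0.362,-0.125,0,0,-0.9],
  [0.292,-0.362,-0.125,0,0,-0.9],
  [0.292,-0.362,-0.125,0,0,-0.9],
  [0.292,-0.362,-0.125,0,0,-0.9],
  [0.292,-0.362,-0.125,0,0,-0.9],
  [0.292,-0.362,-0.125,0,0,-0.9],
])

```text
time: 4.55
eef_pos: [0.6038, 0.225, 0.1796]
tool_rot: [[0.291, 0.957, -0.0], [0.957, -0.291, -0.0], [-0.0, -0.0, -1.0]]
force: [1.4, -0.1, -0.4]
opening: 0.0174
grip_force: 15.0
```

>>> step_arm([
  [0,0,0,0,0,0],
  [0,0,0,0,0,0],
])

```text
time: 4.75
eef_pos: [0.6032, 0.2241, 0.179]
tool_rot: [[0.288, 0.958, -0.001], [0.958, -0.288, -0.001], [-0.001, -0.001, -1.0]]
force: [-0.1, -0.2, -0.6]
opening: 0.0175
grip_force: 15.0
```

```bash
python3 - <<'E'
from h import *
m,im,d=grab('wrist');save('w2.png',im);P=cloud(m,d);np.savez('/tmp/w2',im=im,P=P)
E
python3 go.py .6084 .2369 .18 -16.9 .6084 .2369 .051 -16.9
```

```text
t 4.8 p [0.6032 0.2228 0.1791] yaw -16.84 open 0.0177 grip 15.0 F [-0.  -0.5 -0.7]
[0.015, 0.0009, -0.0009, -0.0011, 0.0012, 0.001]
[0.0152, 0.001, 0.1281, -0.0011, 0.0012, 0.001]
```

View pics/w2.png

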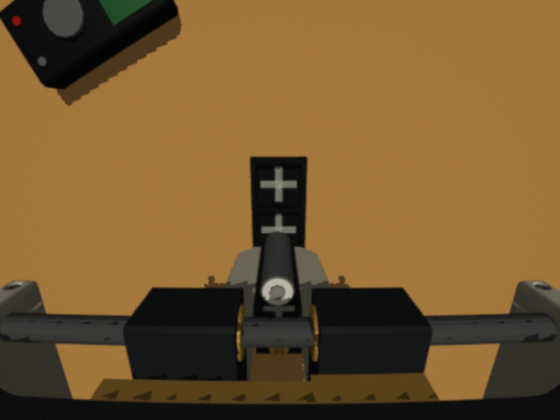

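The wrist view shows the slim cell held at (278,290), with the far pocket's white cross at (278,184) and the next cross at (278,230). I'll check the cross coordinates against my pocket positions.

Run:
```python
from h import *
z=np.load('/tmp/w2.npz');P=z['P'];im=z['im']
for r,c in((184,278),(230,278)):
    print(P[r-1:r+2,c-1:c+2].reshape(-1,3).mean(0).round(4))
q=P[150:235,240:320];k=(q[...,2]>.012)&(q[...,2]<.02);r=cv2.minAreaRect(q[k][:,:2].astype(np.float32)*1000);print(r,cv2.boxPoints(r))
```

```text
[0.6087 0.2368 0.0037]
[0.5977 0.2005 0.0474]
((605.6312255859375, 224.74302673339844), (85.63795471191406, 60.205718994140625), 73.35426330566406) [[564.52423 192.34148]
 [622.207   175.09535]
 [646.7382  257.1446 ]
 [589.0555  274.3907 ]]
```

The far cross measures (0.609, 0.237), which matches my estimate. Now lowering the cell.

>>> step_arm([
  [0.015,0.001,0,0,0,0],
  [0.015,0.001,0.03,0,0,0],
  [0.015,0.001,0.07,0,0,0],
  [0.015,0.001,0.1,0,0,0],
  [0.015,0.001,0.12,0,0,0],
  [0.015,0.001,0.1255,0,0,0],
  [0.015,0.001,0.1285,0,0,0],
  [0.015,0.001,0.1285,0,0,0],
  [0.015,0.001,0.1285,0,0,0],
])

```text
time: 5.7
eef_pos: [0.6101, 0.2371, 0.053]
tool_rot: [[0.291, 0.957, 0.003], [0.957, -0.291, 0.001], [0.001, 0.002, -1.0]]
force: [0.2, 0.5, -0.2]
opening: 0.0174
grip_force: 15.0
```

```bash
python3 go.py .6084 .2369 .0503 -16.9
```

```text
t 5.7 p [0.6101 0.2371 0.053 ] yaw -16.92 open 0.0174 grip 15.0 F [ 0.2  0.5 -0.2]
[-0.0007, -0.0016, 0.0026, 0.0023, -0.0013, -0.0004]
```

>>> step_arm([
  [0,0,0.0015,0,0,0],
  [0,0,0.0015,0,0,0],
  [0,0,0.0015,0,0,0],
])

```text
time: 6.0
eef_pos: [0.6093, 0.2371, 0.0504]
tool_rot: [[0.291, 0.957, 0.001], [0.957, -0.291, 0.0], [0.0, 0.001, -1.0]]
force: [-0.5, 0.0, 1.3]
opening: 0.0175
grip_force: 15.0
```

>>> step_arm([
  [0,0,0.0007,0,0,0],
  [0,0,0.0007,0,0,0],
])

```text
time: 6.2
eef_pos: [0.6093, 0.2371, 0.0504]
tool_rot: [[0.291, 0.957, 0.001], [0.957, -0.291, 0.0], [0.0, 0.001, -1.0]]
force: [-2.1, -1.2, 6.4]
opening: 0.0176
grip_force: 15.0
```

>>> step_arm([
  [0,0,0,0,0,0],
  [0,0,0,0,0,0],
  [0,0,0,0,0,0],
  [0,0,0,0,0,0],
  [0,0,-0.03,0,0,0],
  [0,0,-0.075,0,0,0],
  [0,0,-0.12,0,0,0],
  [0,0,-0.12,0,0,0],
], fingers=60)

```text
time: 7.0
eef_pos: [0.613, 0.2379, 0.1769]
tool_rot: [[0.291, 0.957, 0.013], [0.957, -0.291, 0.003], [0.006, 0.012, -1.0]]
force: [0.4, 1.0, 0.2]
opening: 0.0555
grip_force: 0.0
```

```bash
python3 - <<'E'
from h import *
m,im,d=grab('top');P=cloud(m,d);z=P[145:260,170:380];n,l,s,c=cv2.connectedComponentsWithStats(((z[...,2]>.06)&(z[...,2]<.085)).astype(np.uint8))
for i in range(1,n):
    if s[i,4]>5:print(z[l==i].mean(0).round(4),s[i,4])
E
python3 go.py .5200 -.1846 .17 -68.3 .52 -.1846 .055 -68.3
```

```text
[ 0.6195 -0.1446  0.0717] 78
[0.6085 0.2342 0.0668] 37
[ 0.5699 -0.1654  0.0716] 112
[ 0.5193 -0.1837  0.0768] 121
[ 0.485  -0.048   0.0633] 96
t 7.05 p [0.6113 0.2375 0.1733] yaw -16.9 open 0.0559 grip 0.0 F [ 0.3 -0.4 -0.2]
[-0.4305, 0.0353, 0.0019, 0.0049, -0.0068, 0.8972]
[-0.4309, 0.0345, 0.1169, 0.0049, -0.0068, 0.8972]
```

The slim cell stands in its pocket at (0.6085, 0.234), top about 0.067. Now the thick cell.

>>> step_arm([
  [-0.431,0.035,0.002,0,0,0.9],
  [-0.431,0.035,0.002,0,0,0.9],
  [-0.431,0.035,0.002,0,0,0.9],
  [-0.431,0.035,0.002,0,0,0.9],
  [-0.431,0.035,0.002,0,0,0.9],
  [-0.431,0.035,0.002,0,0,0.9],
  [-0.431,0.035,0.002,0,0,0.9],
  [-0.431,0.035,0.002,0,0,0.9],
  [-0.431,0.035,0.002,0,0,0.9],
  [-0.431,0.035,0.002,0,0,0.9],
  [-0.431,0.035,0.002,0,0,0.9],
  [-0.431,0.035,0.002,0,0,0.9],
], fingers=75)

```text
time: 8.25
eef_pos: [0.5169, -0.1843, 0.1662]
tool_rot: [[0.93, 0.368, -0.001], [0.368, -0.93, 0.001], [-0.001, -0.002, -1.0]]
force: [0.2, 0.7, 0.5]
opening: 0.0693
grip_force: 0.0
```

```bash
python3 go.py .5203 -.1846 .055 -68.3
```

```text
t 8.25 p [ 0.5169 -0.1843  0.1662] yaw -68.43 open 0.0693 grip 0.0 F [0.2 0.7 0.5]
[0.0032, 0.0018, 0.1112, -0.0019, 0.0008, -0.0023]
```

>>> step_arm([
  [0.003,0.001,0.02,0,0,0],
  [0.003,0.001,0.06,0,0,0],
  [0.003,0.001,0.09,0,0,0],
  [0.003,0.001,0.107,0,0,0],
  [0.003,0.001,0.11,0,0,0],
  [0.003,0.001,0.11,0,0,0],
])

```text
time: 8.85
eef_pos: [0.5205, -0.184, 0.0568]
tool_rot: [[0.93, 0.369, -0.001], [0.369, -0.93, 0.001], [-0.001, -0.001, -1.0]]
force: [0.2, -0.3, 0.1]
opening: 0.0696
grip_force: 0.0
```

>>> step_arm([
  [0,0,0,0,0,0],
  [0,0,0,0,0,0],
  [0,0,0,0,0,0],
  [0,0,0,0,0,0],
  [0,0,0,0,0,0],
  [0,0,0,0,0,0],
], fingers=0, force=20)

```text
time: 9.45
eef_pos: [0.5204, -0.1853, 0.0575]
tool_rot: [[0.93, 0.367, 0.0], [0.367, -0.93, 0.0], [0.0, -0.0, -1.0]]
force: [-1.0, 0.9, 3.2]
opening: 0.0313
grip_force: 20.0
```

```bash
python3 go.py .5927 .1852 .18 -16.9
```

```text
t 9.45 p [ 0.5204 -0.1853  0.0575] yaw -68.48 open 0.0313 grip 20.0 F [-1.   0.9  3.2]
[0.2033, -0.3182, -0.1225, 0.0, -0.0002, -0.9002]
```

>>> step_arm([
  [0,0,-0.03,0,0,0],
  [0,0,-0.075,0,0,0],
  [0,0,-0.12,0,0,0],
  [0.203,-0.318,-0.122,0,0,-0.9],
  [0.203,-0.318,-0.122,0,0,-0.9],
  [0.203,-0.318,-0.122,0,0,-0.9],
  [0.203,-0.318,-0.122,0,0,-0.9],
  [0.203,-0.318,-0.122,0,0,-0.9],
  [0.203,-0.318,-0.122,0,0,-0.9],
  [0.203,-0.318,-0.122,0,0,-0.9],
  [0.203,-0.318,-0.122,0,0,-0.9],
  [0.203,-0.318,-0.122,0,0,-0.9],
])

```text
time: 10.65
eef_pos: [0.5923, 0.1889, 0.1785]
tool_rot: [[0.286, 0.958, -0.0], [0.958, -0.286, 0.001], [0.001, -0.001, -1.0]]
force: [0.9, -0.3, -1.6]
opening: 0.0315
grip_force: 20.0
```

>>> step_arm([
  [0,0,0,0,0,0],
  [0,0,0,0,0,0],
  [0,0,0,0,0,0],
])

```text
time: 10.95
eef_pos: [0.5924, 0.1834, 0.1791]
tool_rot: [[0.292, 0.956, -0.0], [0.956, -0.292, -0.0], [-0.001, -0.0, -1.0]]
force: [-0.5, 0.0, -1.9]
opening: 0.0314
grip_force: 20.0
```

```bash
python3 go.py .5927 .1852 .0525 -16.9
```

```text
t 10.95 p [0.5924 0.1834 0.1791] yaw -17.0 open 0.0314 grip 20.0 F [-0.5  0.  -1.9]
[0.0018, -0.0002, 0.1266, -0.0003, 0.0005, -0.0018]
```

>>> step_arm([
  [0.002,0,0.03,0,0,0],
  [0.002,0,0.07,0,0,0],
  [0.002,0,0.1,0,0,0],
  [0.002,0,0.118,0,0,0],
  [0.002,0,0.124,0,0,0],
  [0.002,0,0.126,0,0,0],
  [0.002,0,0.126,0,0,0],
  [0.002,0,0.126,0,0,0],
])

```text
time: 11.75
eef_pos: [0.5942, 0.1867, 0.0546]
tool_rot: [[0.291, 0.957, 0.003], [0.957, -0.291, 0.0], [0.001, 0.002, -1.0]]
force: [-0.4, 0.6, -1.5]
opening: 0.0317
grip_force: 20.0
```

>>> step_arm([
  [0,0,0.0005,0,0,0],
  [0,0,0.0005,0,0,0],
])

```text
time: 11.95
eef_pos: [0.5935, 0.1869, 0.0534]
tool_rot: [[0.291, 0.957, 0.001], [0.957, -0.291, 0.0], [0.001, 0.001, -1.0]]
force: [0.1, -0.5, -2.6]
opening: 0.0313
grip_force: 20.0
```

Not touching the floor yet, so I'll lower it a little more.

>>> step_arm([
  [0,0,0.0008,0,0,0],
  [0,0,0.0012,0,0,0],
  [0,0,0.0012,0,0,0],
])

```text
time: 12.25
eef_pos: [0.5934, 0.187, 0.0525]
tool_rot: [[0.291, 0.957, 0.001], [0.957, -0.291, 0.0], [0.0, 0.001, -1.0]]
force: [-1.8, -0.5, 4.5]
opening: 0.0314
grip_force: 20.0
```

Contact with the floor, so release and lift.

>>> step_arm([
  [0,0,0,0,0,0],
  [0,0,0,0,0,0],
  [0,0,0,0,0,0],
  [0,0,0,0,0,0],
  [0,0,-0.03,0,0,0],
  [0,0,-0.075,0,0,0],
  [0,0,-0.12,0,0,0],
  [0,0,-0.12,0,0,0],
  [0,0,-0.12,0,0,0],
], fingers=75)

```text
time: 13.15
eef_pos: [0.5938, 0.1869, 0.1728]
tool_rot: [[0.291, 0.957, 0.003], [0.957, -0.291, 0.0], [0.001, 0.003, -1.0]]
force: [-0.2, 0.1, -0.7]
opening: 0.0703
grip_force: 0.0
```

```bash
python3 go.py .5707 -.166 .17 -68.3
```

```text
t 13.15 p [0.5938 0.1869 0.1728] yaw -16.9 open 0.0703 grip 0.0 F [-0.2  0.1 -0.7]
[-0.3444, 0.0805, 0.0026, 0.002, -0.0024, 0.8971]
```

>>> step_arm([
  [-0.344,0.081,0.002,0,0,0.92],
  [-0.344,0.081,0.002,0,0,0.92],
  [-0.344,0.081,0.002,0,0,0.92],
  [-0.344,0.081,0.002,0,0,0.92],
  [-0.344,0.081,0.002,0,0,0.92],
  [-0.344,0.081,0.002,0,0,0.92],
  [-0.344,0.081,0.002,0,0,0.92],
  [-0.344,0.081,0.002,0,0,0.92],
  [-0.344,0.081,0.002,0,0,0.92],
  [-0.344,0.081,0.002,0,0,0.92],
  [-0.344,0.081,0.002,0,0,0.92],
])

```text
time: 14.25
eef_pos: [0.5704, -0.1639, 0.1688]
tool_rot: [[0.937, 0.35, -0.001], [0.35, -0.937, 0.001], [-0.001, -0.001, -1.0]]
force: [-0.8, -0.5, -0.2]
opening: 0.0695
grip_force: 0.0
```

```bash
python3 go.py .5707 -.166 .055 -69.5
```

```text
t 14.25 p [ 0.5704 -0.1639  0.1688] yaw -69.49 open 0.0695 grip 0.0 F [-0.8 -0.5 -0.2]
[-0.0003, 0.0022, 0.1138, -0.0014, 0.0008, 0.0002]
```

>>> step_arm([
  [0,0.0015,0.02,0,0,0],
  [0,0.0015,0.06,0,0,0],
  [0,0.0015,0.09,0,0,0],
  [0,0.0015,0.109,0,0,0],
  [0,0.0015,0.113,0,0,0],
  [0,0.0015,0.113,0,0,0],
])

```text
time: 14.85
eef_pos: [0.571, -0.1659, 0.0561]
tool_rot: [[0.937, 0.35, -0.001], [0.35, -0.937, 0.001], [-0.001, -0.001, -1.0]]
force: [0.8, -0.8, 0.8]
opening: 0.0695
grip_force: 0.0
```

>>> step_arm([
  [0,0,0,0,0,0],
  [0,0,0,0,0,0],
  [0,0,0,0,0,0],
  [0,0,0,0,0,0],
  [0,0,0,0,0,0],
  [0,0,0,0,0,0],
  [0,0,0,0,0,0],
], fingers=0, force=20)

```text
time: 15.55
eef_pos: [0.571, -0.1672, 0.0565]
tool_rot: [[0.937, 0.348, -0.0], [0.348, -0.937, 0.0], [-0.0, -0.0, -1.0]]
force: [0.0, 0.8, 1.9]
opening: 0.0219
grip_force: 20.0
```

```bash
python3 go.py .5771 .1336 .18 -16.9
```

```text
t 15.55 p [ 0.571  -0.1672  0.0565] yaw -69.62 open 0.0219 grip 20.0 F [0.  0.8 1.9]
[0.1104, -0.2799, -0.1234, -0.0003, -0.0001, -0.9202]
```

>>> step_arm([
  [0,0,-0.03,0,0,0],
  [0,0,-0.075,0,0,0],
  [0,0,-0.12,0,0,0],
  [0.11,-0.28,-0.123,0,0,-0.92],
  [0.11,-0.28,-0.123,0,0,-0.92],
  [0.11,-0.28,-0.123,0,0,-0.92],
  [0.11,-0.28,-0.123,0,0,-0.92],
  [0.11,-0.28,-0.123,0,0,-0.92],
  [0.11,-0.28,-0.123,0,0,-0.92],
  [0.11,-0.28,-0.123,0,0,-0.92],
  [0.11,-0.28,-0.123,0,0,-0.92],
  [0.11,-0.28,-0.123,0,0,-0.92],
])

```text
time: 16.75
eef_pos: [0.5766, 0.1327, 0.1791]
tool_rot: [[0.292, 0.956, -0.001], [0.956, -0.292, -0.001], [-0.001, -0.0, -1.0]]
force: [-0.5, -1.2, -1.5]
opening: 0.0218
grip_force: 20.0
```

>>> step_arm([
  [0,0,0,0,0,0],
  [0,0,0,0,0,0],
  [0,0,0,0,0,0],
])

```text
time: 17.05
eef_pos: [0.5768, 0.1323, 0.1794]
tool_rot: [[0.293, 0.956, -0.0], [0.956, -0.293, -0.0], [-0.0, -0.0, -1.0]]
force: [-0.2, -0.0, -1.8]
opening: 0.0218
grip_force: 20.0
```

```bash
python3 go.py .5771 .1336 .0515 -16.9
```

```text
t 17.05 p [0.5768 0.1323 0.1794] yaw -17.03 open 0.0218 grip 20.0 F [-0.2 -0.  -1.8]
[0.0013, -0.0001, 0.1279, -0.0, 0.0001, -0.0022]
```

>>> step_arm([
  [0.001,0,0.03,0,0,0],
  [0.001,0,0.07,0,0,0],
  [0.001,0,0.1,0,0,0],
  [0.001,0,0.118,0,0,0],
  [0.001,0,0.124,0,0,0],
  [0.001,0,0.1265,0,0,0],
  [0.001,0,0.127,0,0,0],
  [0.001,0,0.127,0,0,0],
  [0.001,0,0.127,0,0,0],
  [0.001,0,0.127,0,0,0],
])

```text
time: 18.05
eef_pos: [0.5774, 0.1345, 0.0533]
tool_rot: [[0.291, 0.957, 0.002], [0.957, -0.291, 0.0], [0.001, 0.001, -1.0]]
force: [0.3, -0.7, -1.1]
opening: 0.022
grip_force: 20.0
```

>>> step_arm([
  [0,0,0.0006,0,0,0],
  [0,0,0.0011,0,0,0],
  [0,0,0.0011,0,0,0],
])

```text
time: 18.35
eef_pos: [0.5771, 0.1345, 0.0515]
tool_rot: [[0.291, 0.957, 0.0], [0.957, -0.291, 0.0], [0.0, 0.0, -1.0]]
force: [0.2, -0.0, 0.7]
opening: 0.0218
grip_force: 20.0
```

Just touching (Fz up from about -1.8 to 0.7), so press down slightly, release and lift.

>>> step_arm([
  [0,0,0.0005,0,0,0],
  [0,0,0.0005,0,0,0],
])

```text
time: 18.55
eef_pos: [0.577, 0.1345, 0.0515]
tool_rot: [[0.291, 0.957, 0.0], [0.957, -0.291, 0.0], [0.0, 0.0, -1.0]]
force: [-1.1, -0.3, 5.4]
opening: 0.0219
grip_force: 20.0
```

>>> step_arm([
  [0,0,0,0,0,0],
  [0,0,0,0,0,0],
  [0,0,0,0,0,0],
  [0,0,0,0,0,0],
  [0,0,-0.03,0,0,0],
  [0,0,-0.075,0,0,0],
  [0,0,-0.12,0,0,0],
  [0,0,-0.12,0,0,0],
  [0,0,-0.12,0,0,0],
], fingers=75)

```text
time: 19.45
eef_pos: [0.5776, 0.1345, 0.1721]
tool_rot: [[0.291, 0.957, 0.003], [0.957, -0.291, 0.0], [0.001, 0.003, -1.0]]
force: [0.4, -0.4, -0.5]
opening: 0.07
grip_force: 0.0
```

```bash
python3 go.py .6205 -.145 .17 -68.3
```

```text
t 19.45 p [0.5776 0.1345 0.1721] yaw -16.9 open 0.07 grip 0.0 F [ 0.4 -0.4 -0.5]
[-0.255, 0.1223, 0.0022, 0.0022, -0.0022, 0.8971]
```

>>> step_arm([
  [-0.255,0.122,0.002,0,0,0.9],
  [-0.255,0.122,0.002,0,0,0.9],
  [-0.255,0.122,0.002,0,0,0.9],
  [-0.255,0.122,0.002,0,0,0.9],
  [-0.255,0.122,0.002,0,0,0.9],
  [-0.255,0.122,0.002,0,0,0.9],
  [-0.255,0.122,0.002,0,0,0.9],
  [-0.255,0.122,0.002,0,0,0.9],
  [-0.255,0.122,0.002,0,0,0.9],
  [-0.255,0.122,0.002,0,0,0.9],
])

```text
time: 20.45
eef_pos: [0.6192, -0.1433, 0.1683]
tool_rot: [[0.929, 0.369, -0.001], [0.369, -0.929, 0.001], [-0.001, -0.001, -1.0]]
force: [-0.5, 0.1, 0.2]
opening: 0.0695
grip_force: 0.0
```

```bash
python3 go.py .6205 -.145 .055 -68.3
```

```text
t 20.45 p [ 0.6192 -0.1433  0.1683] yaw -68.32 open 0.0695 grip 0.0 F [-0.5  0.1  0.2]
[0.0007, 0.0022, 0.1133, -0.0011, 0.0007, -0.0003]
```

>>> step_arm([
  [0.0005,0.0015,0.02,0,0,0],
  [0.0005,0.0015,0.06,0,0,0],
  [0.0005,0.0015,0.09,0,0,0],
  [0.0005,0.0015,0.109,0,0,0],
  [0.0005,0.0015,0.113,0,0,0],
  [0.0005,0.0015,0.113,0,0,0],
])

```text
time: 21.05
eef_pos: [0.6204, -0.1451, 0.0556]
tool_rot: [[0.93, 0.369, -0.001], [0.369, -0.93, 0.0], [-0.001, -0.001, -1.0]]
force: [0.7, 0.2, 0.9]
opening: 0.0697
grip_force: 0.0
```

>>> step_arm([
  [0,0,0,0,0,0],
  [0,0,0,0,0,0],
  [0,0,0,0,0,0],
  [0,0,0,0,0,0],
  [0,0,0,0,0,0],
  [0,0,0,0,0,0],
  [0,0,0,0,0,0],
], fingers=0, force=20)

```text
time: 21.75
eef_pos: [0.6205, -0.1462, 0.056]
tool_rot: [[0.93, 0.367, 0.0], [0.367, -0.93, 0.0], [0.0, -0.0, -1.0]]
force: [0.3, 1.1, 1.3]
opening: 0.0258
grip_force: 20.0
```

```bash
python3 go.py .5614 .0819 .18 -16.9
```

```text
t 21.75 p [ 0.6205 -0.1462  0.056 ] yaw -68.47 open 0.0258 grip 20.0 F [0.3 1.1 1.3]
[0.0287, -0.2339, -0.124, -0.0001, -0.0001, -0.9001]
```

>>> step_arm([
  [0,0,-0.03,0,0,0],
  [0,0,-0.075,0,0,0],
  [0,0,-0.12,0,0,0],
  [0.029,-0.234,-0.124,0,0,-0.9],
  [0.029,-0.234,-0.124,0,0,-0.9],
  [0.029,-0.234,-0.124,0,0,-0.9],
  [0.029,-0.234,-0.124,0,0,-0.9],
  [0.029,-0.234,-0.124,0,0,-0.9],
  [0.029,-0.234,-0.124,0,0,-0.9],
  [0.029,-0.234,-0.124,0,0,-0.9],
  [0.029,-0.234,-0.124,0,0,-0.9],
  [0.029,-0.234,-0.124,0,0,-0.9],
])

```text
time: 22.95
eef_pos: [0.5619, 0.0812, 0.1797]
tool_rot: [[0.295, 0.956, -0.0], [0.956, -0.295, -0.0], [-0.0, -0.0, -1.0]]
force: [0.8, 0.5, -0.3]
opening: 0.0257
grip_force: 20.0
```

>>> step_arm([
  [0,0,0,0,0,0],
  [0,0,0,0,0,0],
  [0,0,0,0,0,0],
])

```text
time: 23.25
eef_pos: [0.5618, 0.0816, 0.1798]
tool_rot: [[0.292, 0.956, -0.0], [0.956, -0.292, 0.0], [-0.0, -0.0, -1.0]]
force: [-0.6, 0.3, -0.8]
opening: 0.0258
grip_force: 20.0
```

```bash
python3 go.py .5614 .0819 .051 -16.9
```

```text
t 23.25 p [0.5618 0.0816 0.1798] yaw -16.99 open 0.0258 grip 20.0 F [-0.6  0.3 -0.8]
[0.0002, -0.0004, 0.1288, -0.0001, 0.0, -0.0015]
```

>>> step_arm([
  [0,0,0.03,0,0,0],
  [0,0,0.07,0,0,0],
  [0,0,0.1,0,0,0],
  [0,0,0.118,0,0,0],
  [0,0,0.125,0,0,0],
  [0,0,0.1275,0,0,0],
  [0,0,0.128,0,0,0],
  [0,0,0.128,0,0,0],
  [0,0,0.128,0,0,0],
  [0,0,0.128,0,0,0],
])

```text
time: 24.25
eef_pos: [0.5622, 0.0821, 0.0527]
tool_rot: [[0.291, 0.957, 0.002], [0.957, -0.291, -0.0], [0.0, 0.002, -1.0]]
force: [-0.7, -0.3, -0.6]
opening: 0.0261
grip_force: 20.0
```

>>> step_arm([
  [0,0,0.0006,0,0,0],
  [0,0,0.0011,0,0,0],
  [0,0,0.0011,0,0,0],
])

```text
time: 24.55
eef_pos: [0.5618, 0.0821, 0.051]
tool_rot: [[0.291, 0.957, 0.0], [0.957, -0.291, -0.0], [0.0, 0.0, -1.0]]
force: [-0.3, -0.6, 0.4]
opening: 0.0258
grip_force: 20.0
```

>>> step_arm([
  [0,0,0.0005,0,0,0],
  [0,0,0.0005,0,0,0],
])

```text
time: 24.75
eef_pos: [0.5618, 0.0821, 0.051]
tool_rot: [[0.291, 0.957, 0.0], [0.957, -0.291, -0.0], [0.0, 0.0, -1.0]]
force: [-1.6, 0.6, 4.9]
opening: 0.026
grip_force: 20.0
```

>>> step_arm([
  [0,0,0,0,0,0],
  [0,0,0,0,0,0],
  [0,0,0,0,0,0],
  [0,0,0,0,0,0],
  [0,0,-0.03,0,0,0],
  [0,0,-0.075,0,0,0],
  [0,0,-0.12,0,0,0],
  [-0.15,0,-0.15,0,0,0],
  [-0.15,0,-0.15,0,0,0],
  [-0.15,0,-0.15,0,0,0],
  [-0.15,0,-0.15,0,0,0],
  [-0.15,0,-0.15,0,0,0],
], fingers=75)

```text
time: 25.95
eef_pos: [0.5179, -0.0626, 0.2005]
tool_rot: [[0.294, 0.956, 0.001], [0.956, -0.294, 0.0], [0.0, 0.001, -1.0]]
force: [-0.7, 0.5, -0.5]
opening: 0.0699
grip_force: 0.0
```

Run:
```python
from h import *
m,im,d=grab('wrist');save('w3.png',im);P=cloud(m,d)
h=np.array([.5849,.1594]);y=np.array([-.29,-.957]);x=np.array([-.957,.29])
n,l,s,c=cv2.connectedComponentsWithStats(((P[...,2]>.062)&(P[...,2]<.08)).astype(np.uint8))
for i in range(1,n):
    if s[i,4]>60:
        q=P[l==i];b=q[:,:2].mean(0)-h;print(c[i].round(),s[i,4],'holder xy mm',(1000*np.array([b@x,b@y])).round(1),'z',q[:,2].mean().round(4),q[:,2].std().round(4))
m,im,d=grab('scene');save('s3.png',cv2.resize(im[120:300,170:390],None,fx=3,fy=3,interpolation=cv2.INTER_CUBIC))
```

```text
[276.  38.] 766 holder xy mm [-0.9 81.6] z 0.0675 0.0013
[242. 201.] 587 holder xy mm [ 33.6 226.8] z 0.0634 0.0011
```

View pics/w3.png

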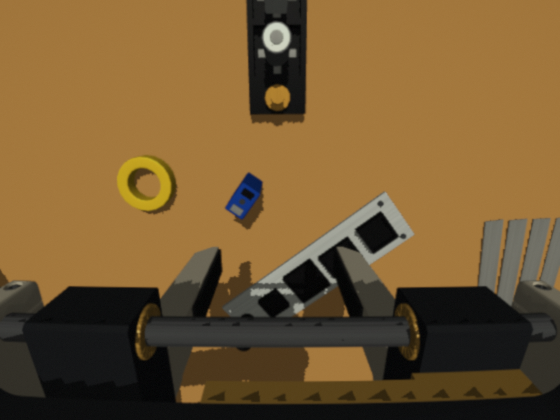

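View pics/s3.png

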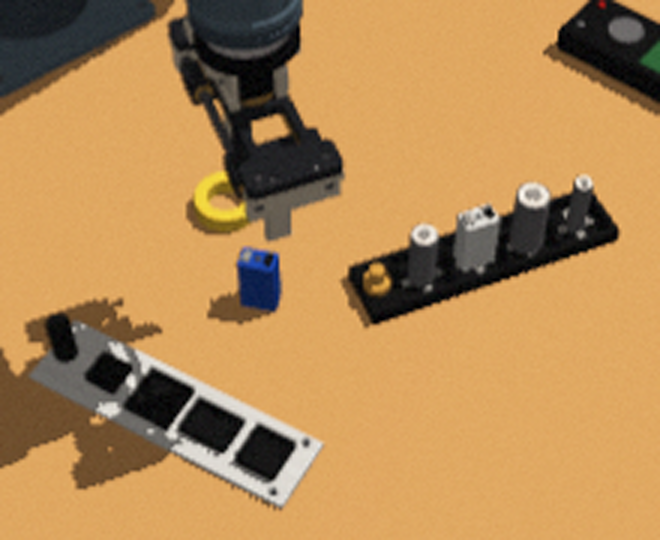

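The carrier's seats are empty. In the holder all four cells stand upright, from the stud outward: medium (425,255), flat (477,235), thick (530,218), slim (580,205). The tape, multimeter and screwdriver were never touched, and the gripper is clear of everything.

```bash
python3 -c "
from cell import ctrl
print(ctrl.hand_in())"
```

```text
the job is handed in; nothing more can be done
None
```

All four cells stand upright in the holder in reverse order, from the stud outward medium, flat, thick, slim; the bystanders were not touched, and the job was handed in at about 26 s of the 99 s allowed.

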